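Line up LED heat sinks by size on the lay-out strip

TASK

Line up the four round aluminium heat sinks on the white pads of the grey strip in order of size, one upright in the middle of each pad: the largest on the pad next to the soldering-iron stand, then getting smaller, so that the smallest is at the far end by the blue-lidded tin. Leave the white LED board where it lies.

Things in the scene. Friction and masses are not known exactly. Their poses are not given: they have to be found in the camera images.
- sink_a: The smallest of four loose round aluminium LED heat sinks (upright radial fins round a core, same shape, four sizes): diameter 32 mm, height 34 mm. It stands upright on the bench at z = 0 at the start and may be gripped across any diameter over its whole height. Origin: centre of its underside; z up along its axis; yaw has no meaning. Mass unknown, under 0.3 kg.
- sink_b: The second smallest of four loose round aluminium LED heat sinks (upright radial fins round a core, same shape, four sizes): diameter 40 mm, height 44 mm. It stands upright on the bench at z = 0 at the start and may be gripped across any diameter over its whole height. Origin: centre of its underside; z up along its axis; yaw has no meaning. Mass unknown, under 0.3 kg.
- sink_c: The second largest of four loose round aluminium LED heat sinks (upright radial fins round a core, same shape, four sizes): diameter 48 mm, height 54 mm. It stands upright on the bench at z = 0 at the start and may be gripped across any diameter over its whole height. Origin: centre of its underside; z up along its axis; yaw has no meaning. Mass unknown, under 0.3 kg.
- sink_d: The largest of four loose round aluminium LED heat sinks (upright radial fins round a core, same shape, four sizes): diameter 56 mm, height 64 mm. It stands upright on the bench at z = 0 at the start and may be gripped across any diameter over its whole height. Origin: centre of its underside; z up along its axis; yaw has no meaning. Mass unknown, under 0.3 kg.
- pad_a: One of four identical white round pads, diameter 64 mm, 3 mm thick, fixed in a row along a fixed grey strip (80 mm wide, 330 mm long, 6 mm thick, lying on the bench). Neighbouring pads are about 80 mm apart centre to centre. Origin: centre of the pad's underside, at z = 0.006; its flat upper face is at z = 0.009. The names a to d say nothing of the order in the row: that changes, so go by position.
- pad_b: One of four identical white round pads, diameter 64 mm, 3 mm thick, fixed in a row along a fixed grey strip (80 mm wide, 330 mm long, 6 mm thick, lying on the bench). Neighbouring pads are about 80 mm apart centre to centre. Origin: centre of the pad's underside, at z = 0.006; its flat upper face is at z = 0.009. The names a to d say nothing of the order in the row: that changes, so go by position.
- pad_c: One of four identical white round pads, diameter 64 mm, 3 mm thick, fixed in a row along a fixed grey strip (80 mm wide, 330 mm long, 6 mm thick, lying on the bench). Neighbouring pads are about 80 mm apart centre to centre. Origin: centre of the pad's underside, at z = 0.006; its flat upper face is at z = 0.009. The names a to d say nothing of the order in the row: that changes, so go by position.
- pad_d: One of four identical white round pads, diameter 64 mm, 3 mm thick, fixed in a row along a fixed grey strip (80 mm wide, 330 mm long, 6 mm thick, lying on the bench). Neighbouring pads are about 80 mm apart centre to centre. Origin: centre of the pad's underside, at z = 0.006; its flat upper face is at z = 0.009. The names a to d say nothing of the order in the row: that changes, so go by position.
- iron_stand: Fixed soldering-iron stand: dark steel base 90 mm long (x) by 60 mm wide (y) with a yellow sponge and an iron with black grip leaning up and away towards its +x, top about 130 mm above the bench. It stands just past one end of the strip, about 105 mm from the centre of the nearest pad; past the other end stands a low blue-lidded tin (62 mm across, 34 mm high, fixed). The two change ends between starts. Origin: centre of the base's underside, on the bench.
- led_board: Loose white LED board, 90 mm (x) by 30 mm (y) by 6 mm, with two rows of small orange LEDs on top, lying flat on the bench among the heat sinks and to be left where it lies. Origin: centre of its underside. Other low bystanders (a screwdriver, a black terminal block 55 x 24 x 22 mm) lie between the heat sinks in the same way.
Mind the look-alikes: they are no part of the job. Leave any orange look-alike of the sink_c alone.

How it is judged (in metres and radians):
At the end, for the whole second after the job is handed in: Heat sinks upright (within 0.1 rad), at rest, released, each centred within 12 mm on its own pad, falling in size from the largest on the pad nearest the soldering-iron stand to the smallest on the farthest; LED board within 20 mm of its start ((horizontal distance between sink_a and pad_a below 0.012 m or horizontal distance between sink_a and pad_b below 0.012 m or horizontal distance between sink_a and pad_c below 0.012 m or horizontal distance between sink_a and pad_d below 0.012 m) and horizontal distance between sink_a and iron_stand between 0.305 and 0.42 m and height (world z) of sink_a between 0.006 and 0.013 m and angle between each of sink_a, sink_b, sink_c, sink_d's own z axis and vertical below 0.1 rad and linear speed of each of sink_a, sink_b, sink_c, sink_d below 0.02 m/s and angular speed of each of sink_a, sink_b, sink_c, sink_d below 0.2 rad/s and (horizontal distance between sink_b and pad_a below 0.012 m or horizontal distance between sink_b and pad_b below 0.012 m or horizontal distance between sink_b and pad_c below 0.012 m or horizontal distance between sink_b and pad_d below 0.012 m) and horizontal distance between sink_b and iron_stand between 0.225 and 0.305 m and height (world z) of sink_b between 0.006 and 0.013 m and (horizontal distance between sink_c and pad_a below 0.012 m or horizontal distance between sink_c and pad_b below 0.012 m or horizontal distance between sink_c and pad_c below 0.012 m or horizontal distance between sink_c and pad_d below 0.012 m) and horizontal distance between sink_c and iron_stand between 0.145 and 0.225 m and height (world z) of sink_c between 0.006 and 0.013 m and (horizontal distance between sink_d and pad_a below 0.012 m or horizontal distance between sink_d and pad_b below 0.012 m or horizontal distance between sink_d and pad_c below 0.012 m or horizontal distance between sink_d and pad_d below 0.012 m) and horizontal distance between sink_d and iron_stand between 0 and 0.145 m and height (world z) of sink_d between 0.006 and 0.013 m and distance of led_board from where it was at the start of the episode below 0.02 m); the robot touches nothing.
It fails at once if the LED board is pushed more than 20 mm from its place (distance of led_board from where it was at the start of the episode above 0.02 m).
It also fails if it takes over 99 s, if anything falls off the work surface, if the arm or the gripper's body presses on something with over 40 N, if the wrist force passes 120 N, or if a joint passes its speed limit or range.

ROBOT

A 6-joint arm with a two-finger parallel gripper is mounted at the origin on the work surface. World frame = base frame: x ahead of the robot, y to its left, z up, the work surface at z = 0. Lengths are in mm, angles in rad, forces in N, time in s.
With the tool pointing down it reaches from about 300 to 775 mm from the base axis. Payload 14.6 kg.
Tool frame: the origin (TCP) lies midway between the tips of the shut fingers; the grasp point (between the pads) lies 19 mm behind it; y points along the fingers, z is the direction in which the jaws open and shut, and the axes are right-handed (so a half turn about y gives the same grasp; the last joint's range is limited). The gripper opens to 94 mm and grips with 3 to 60 N. Pads are 16 mm wide; open, the fingers measure 119 mm over their backs; the gripper's body (75 mm by 177 mm) begins 78 mm behind the grasp point.
Start: joints at [-1.251, 0.3, 1.521, -0, 1.321, -0.067], TCP at [207.467, -509.359, 182.446] pointing down, gripper open.
Joint ranges: [-3.03, 3.03], [-0.79, 2.21], [0.23, 2.52], [-1.04, 4.18], [0, 3.07], [-2.55, 2.55]. Speed limits (rad/s): [2.22, 2.22, 2.57, 3.14, 3.14, 3.14].

INTERFACE

Orientations are given as a 3x3 rotation matrix whose columns are the frame's x, y, z axes.
In Python, from cell import bot gives the robot as it stands.
- The arm moves only by the tool play_rows, never from a script. Its argument "deltas" is a list of rows, each a list of 3 entries, a list of its own where there are three numbers: the opening, from 0 (shut) to 1 (fully open), then the shift along the tool's x, y, z in m, then the turn, a rotation vector about the tool's x, y, z in degrees. In form: [[hand, [x, y, z], [ax, ay, az]], ...]. A call has exactly 8 rows; each row is the pose to reach, as a shift and turn from the pose commanded when the call began, along the tool's axes at that moment; what a row does not reach only later rows make up. A row lasts 1/10 s, in which the tool goes at most 50 mm and 8.59 degrees, less where a joint would pass 70% of its speed; a pose out of reach is approached as far as the arm can. A call with a gripper value outside its range is refused whole. The fingers move at their own pace and stop on an object; "newtons" is the grip in N (left out, the last holds). Time passes only in rows, so rows that repeat a pose let the fingers close, or fill a call up. It gives the time, the measured TCP pose, the force and the opening at its end, in the units of the state.
- bot.read_state(): the state, without advancing time (a new reading comes with each control period).
- bot.capture(name): name is "side" or "top"; returns the picture (480x640x3 uint8, red, green, blue); there is no depth.
- bot.camera_info(name): a dict with "intrinsics" (3x3 intrinsics, pixels), "origin" and "rotation" of the camera in the world. Camera axes: x right, y up, looking along -z (the intrinsics and any distortion apply to the point x, -y, -z); pixel columns grow to the right and rows downward; lengths in mm; the calibration is good to about 2 mm. A picture is of the moment at which its call begins. camera_info takes no time and is no camera call.
- bot.job_done(): hands the job in, once; it reports no verdict.
The state is a dict: "time": time; "q": joint angles; "qvel": joint speeds; "effort": joint torques, N m; "tool_pos": TCP position; "ee_rot": TCP orientation; "ft_force": force on the tool from outside, world axes, zero at the start; "ft_torque": the same for the moment, N m; "width": opening from 0.0 (shut) to 1.0 (fully open).
Only numpy, scipy, OpenCV 4.12 (cv2) and the standard library are available. Lean on these libraries where they do the work, as an engineer would, in place of code of your own. Each camera call takes 0.05 s, during which the arm holds its last target. There are 200 camera calls.

## Working session

There is one attempt and no reset: what is moved stays moved. The work goes in short steps, Python scripts to look and compute and a tool call to move; the robot and the scene stay as the last step left them, time stands still between calls to the robot, and variables do not carry over. Pictures are saved under pics/ and viewed, about 12 in all and at most 16, crops included, and the job is handed in when it is done.

Besides the shell and the picture viewer there is one more tool, called after "Emit:" in YAML: its name, and indented under it one key for each argument. play_rows: Moves the arm, as the interface text tells. Its arguments: {"type":"object","properties":{"deltas":{"type":"array"},"newtons":{"type":"number"}},"required":["deltas"]}

```bash
mkdir -p pics; python3 - <<'E'
from cell import bot
import cv2,numpy as np
np.set_printoptions(precision=3,suppress=True)
for n in("top","side"):
    cv2.imwrite(f"pics/{n}0.png",bot.capture(n)[:,:,::-1]); print(n,bot.camera_info(n))
s=bot.read_state();print(s)
E
```

```text
top {'intrinsics': array([[466.36 ,   0.   , 320.937],
       [  0.   , 466.36 , 245.448],
       [  0.   ,   0.   ,   1.   ]]), 'origin': array([422.265,  -2.999, 982.474]), 'rotation': array([[-0.02 ,  0.996, -0.085],
       [-1.   , -0.019,  0.007],
       [ 0.005,  0.086,  0.996]])}
side {'intrinsics': array([[493.403,   0.   , 335.814],
       [  0.   , 493.403, 246.935],
       [  0.   ,   0.   ,   1.   ]]), 'origin': array([ 385.818, -625.518,  641.183]), 'rotation': array([[ 0.975,  0.157, -0.158],
       [-0.223,  0.681, -0.698],
       [-0.001,  0.716,  0.699]])}
{'time': 0.1, 'q': array([-1.251,  0.3  ,  1.522, -0.   ,  1.321, -0.067]), 'qvel': array([-0.   , -0.001, -0.002,  0.   ,  0.   ,  0.001]), 'effort': array([  0.001, -53.264, -35.328,   0.071,   0.023,  -0.   ]), 'tool_pos': array([ 207.394, -509.121,  181.926]), 'ee_rot': array([[-0.926, -0.   ,  0.377],
       [-0.377,  0.001, -0.926],
       [-0.   , -1.   , -0.001]]), 'ft_force': array([ 0.185, -0.373, -0.746]), 'ft_torque': array([0.008, 0.014, 0.003]), 'width': 0.9991408090066094}
```

View pics/top0.png

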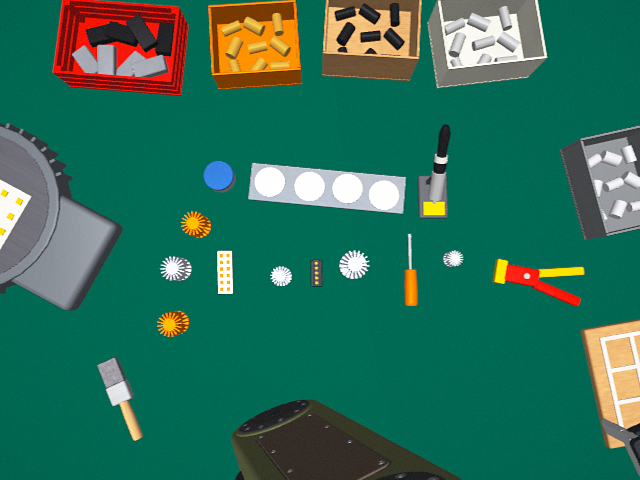

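View pics/side0.png

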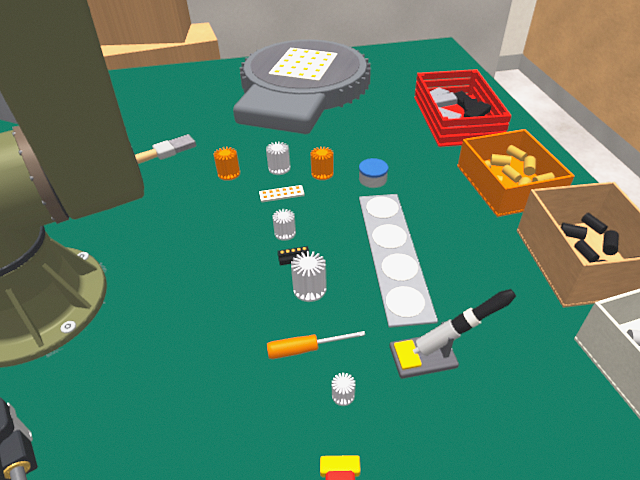

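The top view shows the white sinks at (176,268), (281,276), (354,264) and (453,258). Orange look-alikes are at (196,224) and (173,323). The strip runs from (270,182) to (384,195), with the stand at the right end (433,195) and the tin at the left (219,176). By apparent size: d at 354, c at 176, b at 281, a at 453. Next I'll measure them and check on an enlarged crop.

```bash
cat > h.py <<'E'
from cell import bot
import cv2,numpy as np
np.set_printoptions(precision=1,suppress=True)
def cast(cam,uv,z):
    i=bot.camera_info(cam);K=i["intrinsics"];d=np.linalg.inv(K)@[uv[0],uv[1],1.]
    d=i["rotation"]@(d*[1,-1,-1]);o=i["origin"];return o+d*(z-o[2])/d[2]
def proj(cam,p):
    i=bot.camera_info(cam);c=(i["rotation"].T@(np.array(p,float)-i["origin"]))*[1,-1,-1]
    u=i["intrinsics"]@c;return u[:2]/u[2]
def white(cam,img,c,r,z,th,close=3):
    """white region nearest c within r px -> enclosing circle centre (world) and diameter mm"""
    h=img.astype(int);m=((h.min(2)>th)&(h.max(2)-h.min(2)<25)).astype(np.uint8)
    k=np.zeros_like(m);cv2.circle(k,c,r,1,-1);m=cv2.morphologyEx(m*k,cv2.MORPH_CLOSE,np.ones((close,close)))
    pts=cv2.findNonZero(m);n,l,st,ce=cv2.connectedComponentsWithStats(m)
    j=1+np.argmax(st[1:,4]);pts=cv2.findNonZero((l==j).astype(np.uint8))
    (u,v),R=cv2.minEnclosingCircle(pts);hu=cv2.convexHull(pts);M=cv2.moments(hu)
    g=(M["m10"]/M["m00"],M["m01"]/M["m00"]);zc=np.linalg.norm(bot.camera_info(cam)["origin"]-cast(cam,g,z))
    f=bot.camera_info(cam)["intrinsics"][0,0]
    (_,(w,hh),_)=cv2.minAreaRect(pts)
    return np.array(g),cast(cam,g,z),np.array([w+1,hh+1])*zc/f
E
python3 - <<'E'
from h import *
t=bot.capture("top");s=bot.capture("side")
S={"d":((354,264),(309,264),64),"c":((176,268),(278,148),54),"b":((281,276),(284,216),44),"a":((453,258),(343,382),34)}
for n,(a,b,z) in S.items():
    for th in(190,225):
        g,p,D=white("top",t,a,20,z,th);print(n,th,"top",g,p,D,end=" | ")
        g,p,D=white("side",s,b,20,z,th);print("side",g,p,D)
for a,b in(((270,182),(382,207)),((310,187),(390,236)),((347,188),(400,267)),((384,195),(405,301))):
    g,p,D=white("top",t,a,17,9,225);print("pad",g,p,D,end=" | ");g,p,D=white("side",s,b,23,9,225);print("side",g,p,D)
c=[cv2.resize(t[a-22:a+22,b-32:b+32],None,fx=5,fy=5,interpolation=2) for b,a in((176,268),(281,276),(354,264),(453,258))]
cv2.imwrite("pics/crop.png",np.vstack([np.hstack(c[:2]),np.hstack(c[2:])])[:,:,::-1])
E
```

```text
d 190 top [353.6 264.3] [462.6 -73.1  64. ] [57.3 55.4] | side [307.8 263.5] [464.  -76.1  64. ] [55.5 41.4]
d 225 top [353.6 264.4] [462.3 -72.9  64. ] [57.7 55. ] | side [308.1 263.4] [464.5 -76.1  64. ] [51.2 41.8]
c 190 top [175.3 268.3] [461.9 280.8  54. ] [47.9 62.5] | side [276.8 147.6] [463.6 287.3  54. ] [26.5 46.3]
c 225 top [175.  268.1] [462.5 281.3  54. ] [61.8 47.6] | side [276.5 147.8] [462.9 286.5  54. ] [36.4 25.2]
b 190 top [280.8 275.9] [443.   72.3  44. ] [41.  38.4] | side [282.8 216.1] [443.9  72.8  44. ] [27.8 38.5]
b 225 top [280.6 275.9] [443.1  72.6  44. ] [38.4 40.4] | side [282.6 215.7] [443.6  73.9  44. ] [25.4 39.4]
a 190 top [452.7 258.1] [ 472.4 -277.7   34. ] [39.8 31.6] | side [343.  383.1] [ 473.5 -282.2   34. ] [31.3 32.8]
a 225 top [454.1 258. ] [ 472.7 -280.7   34. ] [29.1 29.1] | side [342.9 382.8] [ 473.5 -281.7   34. ] [29.9 32.8]
pad [269.3 181.5] [643.9  97.    9. ] [64.5 64.5] | side [382.2 206.6] [645.6  97.9   9. ] [69.5 44.6]
pad [309.1 186. ] [632.6  12.8   9. ] [61.9 66.2] | side [389.6 235.5] [634.5  13.4   9. ] [45.4 71.8]
pad [347.  188.1] [626.7 -67.4   9. ] [62.  66.3] | side [399.9 266.1] [628.5 -66.6   9. ] [65.9 49.6]
pad [383.4 194.7] [ 611.  -144.1    9. ] [64.4 64.4] | side [405. 301.] [ 611.9 -143.9    9. ] [51.9 65.3]
```

View pics/crop.png

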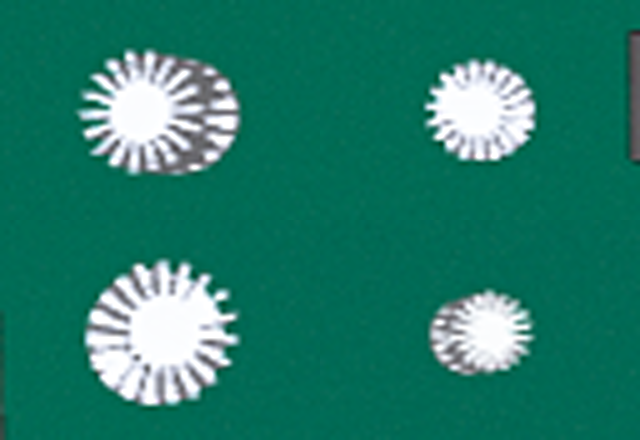

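The crop confirms four plain aluminium sinks with core centres at c (172,268), b (281,276), d (355,264) and a (455,258). Their measured diameters of about 56, 48, 40 and 32 mm match the given sizes, and top and side rays agree within about 2 mm.

| Sink | Position (mm) | Target pad | Pad position (mm) |
|---|---|---|---|
| d | (463.5, -76) | P4 | (611.5, -144) |
| c | (463, 287) | P3 | (627.5, -67) |
| b | (443.5, 73) | P2 | (633.5, 13) |
| a | (473, -282) | P1 | (645, 97.5) |

The jaws will open along world x. First I move above a and turn to yaw 0.

Emit:
play_rows:
  deltas:
    - [1, [-0.0415, 0.0065, -0.0138], [0, -8.49, 0]]
    - [1, [-0.083, 0.013, -0.0275], [0, -16.98, 0]]
    - [1, [-0.1243, 0.0195, -0.0413], [0, -25.46, 0]]
    - [1, [-0.1658, 0.026, -0.0551], [0, -33.95, 0]]
    - [1, [-0.2072, 0.0325, -0.0689], [0, -42.44, 0]]
    - [1, [-0.2486, 0.039, -0.0827], [0, -50.93, 0]]
    - [1, [-0.29, 0.0455, -0.0964], [0, -59.41, 0]]
    - [1, [-0.3315, 0.052, -0.1102], [0, -67.9, 0]]
  newtons: 25

```text
time: 1.0
tool_pos: [474.0, -280.8, 130.2]
ee_rot: [[0.007, -0.0, 1.0], [-1.0, 0.0, 0.007], [-0.0, -1.0, -0.0]]
ft_force: [0.4, 0.1, 0.0]
width: 1.001
```

```bash
python3 -c "
from h import *
s=bot.read_state();print(s['time'],s['tool_pos'],s['q']);print(s['ee_rot'].round(4))"
```

```text
1.0 [ 474.  -280.8  130.2] [-0.6  0.3  1.6 -0.   1.2 -0.6]
[[ 0. -0.  1.]
 [-1.  0.  0.]
 [-0. -1. -0.]]
```

Emit:
play_rows:
  deltas:
    - [1, [0, 0.04, 0], [0, 0, 0]]
    - [1, [0, 0.08, 0], [0, 0, 0]]
    - [1, [0, 0.11, 0], [0, 0, 0]]
    - [1, [0, 0.124, 0], [0, 0, 0]]
    - [1, [0, 0.124, 0], [0, 0, 0]]
    - [0, [0, 0.124, 0], [0, 0, 0]]
    - [0, [0, 0.124, 0], [0, 0, 0]]
    - [0, [0, 0.124, 0], [0, 0, 0]]

```text
time: 1.8
tool_pos: [473.5, -282.7, 7.8]
ee_rot: [[0.001, 0.002, 1.0], [-1.0, -0.001, 0.001], [0.001, -1.0, 0.002]]
ft_force: [-0.1, 0.2, 0.4]
width: 0.783
```

Emit:
play_rows:
  deltas:
    - [0, [0, 0, 0], [0, 0, 0]]
    - [0, [0, 0, 0], [0, 0, 0]]
    - [0, [0, 0, 0], [0, 0, 0]]
    - [0, [0, 0, 0], [0, 0, 0]]
    - [0, [0, 0, 0], [0, 0, 0]]
    - [0, [0, 0, 0], [0, 0, 0]]
    - [0, [0, 0, 0], [0, 0, 0]]
    - [0, [0, 0, 0], [0, 0, 0]]

```text
time: 2.6
tool_pos: [472.9, -282.3, 6.4]
ee_rot: [[0.001, -0.0, 1.0], [-1.0, 0.0, 0.001], [-0.0, -1.0, -0.0]]
ft_force: [-0.2, 0.9, 0.7]
width: 0.331
```

Emit:
play_rows:
  deltas:
    - [0, [0, -0.03, 0], [0, 0, 0]]
    - [0, [0, -0.07, 0], [0, 0, 0]]
    - [0, [0, -0.1, 0], [0, 0, 0]]
    - [0, [-0.035, -0.11, 0.016], [0, 0, 0]]
    - [0, [-0.075, -0.11, 0.034], [0, 0, 0]]
    - [0, [-0.115, -0.11, 0.052], [0, 0, 0]]
    - [0, [-0.155, -0.11, 0.07], [0, 0, 0]]
    - [0, [-0.195, -0.11, 0.088], [0, 0, 0]]

```text
time: 3.4
tool_pos: [561.1, -85.4, 116.5]
ee_rot: [[0.001, 0.0, 1.0], [-1.0, -0.0, 0.001], [0.0, -1.0, 0.0]]
ft_force: [-0.5, 0.5, 0.2]
width: 0.326
```

Emit:
play_rows:
  deltas:
    - [0, [-0.04, 0, 0.018], [0, 0, 0]]
    - [0, [-0.08, 0, 0.036], [0, 0, 0]]
    - [0, [-0.12, 0, 0.054], [0, 0, 0]]
    - [0, [-0.155, 0, 0.07], [0, 0, 0]]
    - [0, [-0.1845, 0, 0.084], [0, 0, 0]]
    - [0, [-0.1845, 0, 0.084], [0, 0, 0]]
    - [0, [-0.1845, 0.04, 0.084], [0, 0, 0]]
    - [0, [-0.1845, 0.07, 0.084], [0, 0, 0]]

```text
time: 4.2
tool_pos: [644.1, 97.1, 44.9]
ee_rot: [[0.001, -0.0, 1.0], [-1.0, -0.0, 0.001], [0.0, -1.0, -0.0]]
ft_force: [-0.7, -0.2, -1.2]
width: 0.327
```

Emit:
play_rows:
  deltas:
    - [0, [0, 0.015, 0], [0, 0, 0]]
    - [0, [0, 0.025, 0], [0, 0, 0]]
    - [0, [0, 0.0303, 0], [0, 0, 0]]
    - [0, [0, 0.0303, 0], [0, 0, 0]]
    - [0, [0, 0.0303, 0], [0, 0, 0]]
    - [0.7, [0, 0.0303, 0], [0, 0, 0]]
    - [0.7, [0, 0.0303, 0], [0, 0, 0]]
    - [0.7, [0, 0.0303, 0], [0, 0, 0]]

```text
time: 5.0
tool_pos: [644.7, 97.5, 16.6]
ee_rot: [[0.001, 0.001, 1.0], [-1.0, 0.0, 0.001], [-0.0, -1.0, 0.001]]
ft_force: [0.2, 0.0, -0.7]
width: 0.541
```

Emit:
play_rows:
  deltas:
    - [0.8, [0, -0.02, 0], [0, 0, 0]]
    - [0.8, [0, -0.06, 0], [0, 0, 0]]
    - [0.9, [0, -0.1, 0], [0, 0, 0]]
    - [1, [-0.033, -0.1, -0.032], [0, 0, 0]]
    - [1, [-0.066, -0.1, -0.064], [0, 0, 0]]
    - [1, [-0.1, -0.1, -0.096], [0, 0, 0]]
    - [1, [-0.133, -0.1, -0.128], [0, 0, 0]]
    - [1, [-0.166, -0.1, -0.16], [0, 0, 0]]

```text
time: 5.8
tool_pos: [482.9, 264.4, 116.5]
ee_rot: [[0.001, 0.001, 1.0], [-1.0, 0.0, 0.001], [-0.0, -1.0, 0.001]]
ft_force: [1.3, 0.0, 0.6]
width: 0.998
```

Emit:
play_rows:
  deltas:
    - [1, [-0.0235, 0, -0.022], [0, 0, 0]]
    - [1, [-0.0235, 0, -0.022], [0, 0, 0]]
    - [1, [-0.0235, 0.02, -0.022], [0, 0, 0]]
    - [1, [-0.0235, 0.06, -0.022], [0, 0, 0]]
    - [1, [-0.0235, 0.09, -0.022], [0, 0, 0]]
    - [1, [-0.0235, 0.1057, -0.022], [0, 0, 0]]
    - [0, [-0.0235, 0.1057, -0.022], [0, 0, 0]]
    - [0, [-0.0235, 0.1057, -0.022], [0, 0, 0]]

```text
time: 6.6
tool_pos: [463.0, 286.6, 11.1]
ee_rot: [[0.001, 0.001, 1.0], [-1.0, 0.0, 0.001], [-0.0, -1.0, 0.001]]
ft_force: [0.2, 0.1, 0.6]
width: 0.866
```

Emit:
play_rows:
  deltas:
    - [0, [0, 0, 0], [0, 0, 0]]
    - [0, [0, 0, 0], [0, 0, 0]]
    - [0, [0, 0, 0], [0, 0, 0]]
    - [0, [0, 0, 0], [0, 0, 0]]
    - [0, [0, 0, 0], [0, 0, 0]]
    - [0, [0, 0, 0], [0, 0, 0]]
    - [0, [0, 0, 0], [0, 0, 0]]
    - [0, [0, 0, 0], [0, 0, 0]]

```text
time: 7.4
tool_pos: [462.5, 286.8, 10.8]
ee_rot: [[0.001, 0.0, 1.0], [-1.0, 0.0, 0.001], [-0.0, -1.0, 0.0]]
ft_force: [-1.2, -1.2, 6.7]
width: 0.505
```

```bash
python3 - <<'E'
from h import *
t=bot.capture("top");s=bot.capture("side")
cv2.imwrite("pics/m1.png",np.hstack([t[100:340,120:470],s[90:330,230:460]])[:,:,::-1])
print(bot.read_state()["width"])
E
```

```text
0.5042279677747334
```

View pics/m1.png

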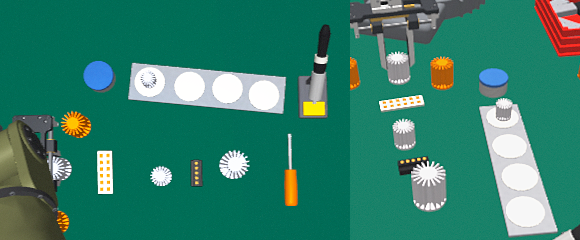

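The picture shows a upright on the tin-end pad (crop 149,79) and c between the jaws at width 0.504, about 47 mm. Now I carry c to P3.

Emit:
play_rows:
  deltas:
    - [0, [0, -0.03, 0], [0, 0, 0]]
    - [0, [0, -0.07, 0], [0, 0, 0]]
    - [0, [0, -0.1, 0], [0, 0, 0]]
    - [0, [0.035, -0.11, 0.016], [0, 0, 0]]
    - [0, [0.075, -0.11, 0.035], [0, 0, 0]]
    - [0, [0.115, -0.11, 0.053], [0, 0, 0]]
    - [0, [0.155, -0.11, 0.072], [0, 0, 0]]
    - [0, [0.195, -0.11, 0.0905], [0, 0, 0]]

```text
time: 8.3
tool_pos: [553.3, 90.1, 120.2]
ee_rot: [[0.001, -0.001, 1.0], [-1.0, -0.0, 0.001], [0.0, -1.0, -0.001]]
ft_force: [0.5, 0.1, -1.3]
width: 0.503
```

Emit:
play_rows:
  deltas:
    - [0, [0.04, 0, 0.018], [0, 0, 0]]
    - [0, [0.08, 0, 0.037], [0, 0, 0]]
    - [0, [0.12, 0, 0.056], [0, 0, 0]]
    - [0, [0.159, 0, 0.074], [0, 0, 0]]
    - [0, [0.159, 0, 0.074], [0, 0, 0]]
    - [0, [0.159, 0.03, 0.074], [0, 0, 0]]
    - [0, [0.159, 0.065, 0.074], [0, 0, 0]]
    - [0, [0.159, 0.085, 0.074], [0, 0, 0]]

```text
time: 9.1
tool_pos: [625.6, -66.4, 32.4]
ee_rot: [[0.001, -0.004, 1.0], [-1.0, 0.001, 0.001], [-0.001, -1.0, -0.004]]
ft_force: [0.6, -0.1, -1.1]
width: 0.506
```

Emit:
play_rows:
  deltas:
    - [0, [0, 0.008, 0], [0, 0, 0]]
    - [0, [0, 0.0155, 0], [0, 0, 0]]
    - [0, [0, 0.0155, 0], [0, 0, 0]]
    - [0, [0, 0.0155, 0], [0, 0, 0]]
    - [0.85, [0, 0.0155, 0], [0, 0, 0]]
    - [0.85, [0, 0.0155, 0], [0, 0, 0]]
    - [0.85, [0, 0.0155, 0], [0, 0, 0]]
    - [0.85, [0, 0.0155, 0], [0, 0, 0]]

```text
time: 9.9
tool_pos: [627.3, -67.1, 20.2]
ee_rot: [[0.001, 0.0, 1.0], [-1.0, -0.0, 0.001], [0.0, -1.0, 0.0]]
ft_force: [-0.0, -0.4, -0.1]
width: 0.814
```

Emit:
play_rows:
  deltas:
    - [0.9, [0, -0.02, 0], [0, 0, 0]]
    - [1, [0, -0.06, 0], [0, 0, 0]]
    - [1, [0, -0.1, 0], [0, 0, 0]]
    - [1, [-0.023, -0.1, -0.03], [0, 0, 0]]
    - [1, [-0.049, -0.1, -0.065], [0, 0, 0]]
    - [1, [-0.076, -0.1, -0.1], [0, 0, 0]]
    - [1, [-0.103, -0.1, -0.135], [0, 0, 0]]
    - [1, [-0.129, -0.1, -0.17], [0, 0, 0]]

```text
time: 10.7
tool_pos: [455.5, 62.6, 120.0]
ee_rot: [[0.001, 0.0, 1.0], [-1.0, 0.0, 0.001], [-0.0, -1.0, 0.0]]
ft_force: [1.2, 0.7, 1.1]
width: 0.997
```

Emit:
play_rows:
  deltas:
    - [1, [-0.011, 0, -0.014], [0, 0, 0]]
    - [1, [-0.011, 0, -0.014], [0, 0, 0]]
    - [1, [-0.011, 0.03, -0.014], [0, 0, 0]]
    - [1, [-0.011, 0.07, -0.014], [0, 0, 0]]
    - [1, [-0.011, 0.1, -0.014], [0, 0, 0]]
    - [1, [-0.011, 0.1135, -0.014], [0, 0, 0]]
    - [0, [-0.011, 0.1135, -0.014], [0, 0, 0]]
    - [0, [-0.011, 0.1135, -0.014], [0, 0, 0]]

```text
time: 11.5
tool_pos: [443.9, 72.3, 6.9]
ee_rot: [[0.001, 0.0, 1.0], [-1.0, -0.0, 0.001], [0.0, -1.0, 0.0]]
ft_force: [-0.2, -0.7, -0.6]
width: 0.867
```

Emit:
play_rows:
  deltas:
    - [0, [0, 0, 0], [0, 0, 0]]
    - [0, [0, 0, 0], [0, 0, 0]]
    - [0, [0, 0, 0], [0, 0, 0]]
    - [0, [0, 0, 0], [0, 0, 0]]
    - [0, [0, 0, 0], [0, 0, 0]]
    - [0, [0, 0, 0], [0, 0, 0]]
    - [0, [0, 0, 0], [0, 0, 0]]
    - [0, [0, 0, 0], [0, 0, 0]]

```text
time: 12.3
tool_pos: [443.1, 72.7, 6.6]
ee_rot: [[0.001, 0.0, 1.0], [-1.0, 0.0, 0.001], [-0.0, -1.0, 0.0]]
ft_force: [-0.7, 0.2, 3.6]
width: 0.424
```

```bash
python3 - <<'E'
from h import *
s=bot.capture("side")
cv2.imwrite("pics/m2.png",s[90:400,200:500,::-1])
S=bot.read_state();print(S["width"],S["tool_pos"])
E
```

```text
0.4207522993182877 [443.1  72.7   6.6]
```

View pics/m2.png

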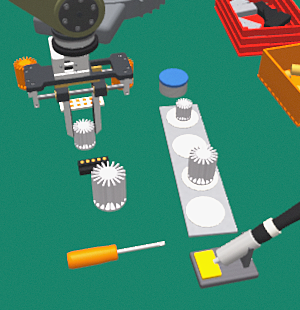

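c stands upright on P3 and b is gripped at width 0.42, about 40 mm. Now b goes to P2.

Emit:
play_rows:
  deltas:
    - [0, [0, -0.03, 0], [0, 0, 0]]
    - [0, [0, -0.07, 0], [0, 0, 0]]
    - [0, [0, -0.1, 0], [0, 0, 0]]
    - [0, [0.011, -0.114, 0.035], [0, 0, 0]]
    - [0, [0.025, -0.114, 0.078], [0, 0, 0]]
    - [0, [0.038, -0.114, 0.12], [0, 0, 0]]
    - [0, [0.051, -0.114, 0.16], [0, 0, 0]]
    - [0, [0.06, -0.114, 0.19], [0, 0, 0]]

```text
time: 13.15
tool_pos: [634.7, 11.9, 119.6]
ee_rot: [[0.001, -0.001, 1.0], [-1.0, -0.0, 0.001], [0.0, -1.0, -0.001]]
ft_force: [-0.4, 0.8, -1.0]
width: 0.416
```

Emit:
play_rows:
  deltas:
    - [0, [0, 0, 0], [0, 0, 0]]
    - [0, [0, 0.03, 0], [0, 0, 0]]
    - [0, [0, 0.065, 0], [0, 0, 0]]
    - [0, [0, 0.09, 0], [0, 0, 0]]
    - [0, [0, 0.1043, 0], [0, 0, 0]]
    - [0, [0, 0.1043, 0], [0, 0, 0]]
    - [0, [0, 0.1043, 0], [0, 0, 0]]
    - [0.8, [0, 0.1043, 0], [0, 0, 0]]

```text
time: 13.95
tool_pos: [633.5, 13.0, 17.2]
ee_rot: [[0.001, 0.002, 1.0], [-1.0, -0.0, 0.001], [0.0, -1.0, 0.002]]
ft_force: [-1.4, 0.1, 0.5]
width: 0.473
```

Emit:
play_rows:
  deltas:
    - [0.8, [0, 0, 0], [0, 0, 0]]
    - [0.8, [0, 0, 0], [0, 0, 0]]
    - [0.8, [0, 0, 0], [0, 0, 0]]
    - [1, [0, -0.02, 0], [0, 0, 0]]
    - [1, [0, -0.06, 0], [0, 0, 0]]
    - [1, [0, -0.1, 0], [0, 0, 0]]
    - [1, [0, -0.104, 0], [0, 0, 0]]
    - [1, [0, -0.104, 0], [0, 0, 0]]

```text
time: 14.75
tool_pos: [633.5, 12.9, 121.1]
ee_rot: [[0.001, 0.002, 1.0], [-1.0, -0.0, 0.001], [0.0, -1.0, 0.002]]
ft_force: [0.4, 0.5, -0.5]
width: 1.0
```

Emit:
play_rows:
  deltas:
    - [1, [0.018, 0, -0.035], [0, 0, 0]]
    - [1, [0.039, 0, -0.075], [0, 0, 0]]
    - [1, [0.06, 0, -0.115], [0, 0, 0]]
    - [1, [0.079, 0, -0.15], [0, 0, 0]]
    - [1, [0.089, 0, -0.17], [0, 0, 0]]
    - [1, [0.089, 0, -0.17], [0, 0, 0]]
    - [1, [0.089, 0, -0.17], [0, 0, 0]]
    - [1, [0.089, 0.03, -0.17], [0, 0, 0]]

```text
time: 15.55
tool_pos: [465.6, -76.3, 91.8]
ee_rot: [[0.001, 0.005, 1.0], [-1.0, -0.001, 0.001], [0.001, -1.0, 0.005]]
ft_force: [0.9, -0.1, -0.3]
width: 1.0
```

Emit:
play_rows:
  deltas:
    - [1, [0, 0.03, 0], [0, 0, 0]]
    - [1, [0, 0.06, 0], [0, 0, 0]]
    - [1, [0, 0.0757, 0], [0, 0, 0]]
    - [1, [0, 0.0757, 0], [0, 0, 0]]
    - [0, [0, 0.0757, 0], [0, 0, 0]]
    - [0, [0, 0.0757, 0], [0, 0, 0]]
    - [0, [0, 0.0757, 0], [0, 0, 0]]
    - [0, [0, 0.0757, 0], [0, 0, 0]]

```text
time: 16.35
tool_pos: [463.6, -76.3, 15.1]
ee_rot: [[0.001, 0.001, 1.0], [-1.0, -0.0, 0.001], [0.0, -1.0, 0.001]]
ft_force: [0.1, 0.4, 0.8]
width: 0.699
```

Emit:
play_rows:
  deltas:
    - [0, [0, 0, 0], [0, 0, 0]]
    - [0, [0, 0, 0], [0, 0, 0]]
    - [0, [0, 0, 0], [0, 0, 0]]
    - [0, [0, 0, 0], [0, 0, 0]]
    - [0, [0, 0, 0], [0, 0, 0]]
    - [0, [0, 0, 0], [0, 0, 0]]
    - [0, [0, 0, 0], [0, 0, 0]]
    - [0, [0, 0, 0], [0, 0, 0]]

```text
time: 17.15
tool_pos: [463.4, -76.3, 14.8]
ee_rot: [[0.001, 0.0, 1.0], [-1.0, -0.0, 0.001], [0.0, -1.0, 0.0]]
ft_force: [-1.2, -0.3, 5.6]
width: 0.589
```

Emit:
play_rows:
  deltas:
    - [0, [0, -0.03, 0], [0, 0, 0]]
    - [0, [0, -0.07, 0], [0, 0, 0]]
    - [0, [0, -0.1, 0], [0, 0, 0]]
    - [0, [0.016, -0.11, 0.035], [0, 0, 0]]
    - [0, [0.034, -0.11, 0.075], [0, 0, 0]]
    - [0, [0.052, -0.11, 0.113], [0, 0, 0]]
    - [0, [0.068, -0.11, 0.148], [0, 0, 0]]
    - [0, [0.068, -0.11, 0.148], [0, 0, 0]]

```text
time: 17.95
tool_pos: [613.2, -145.6, 122.4]
ee_rot: [[0.0, -0.001, 1.0], [-1.0, 0.0, 0.0], [-0.0, -1.0, -0.001]]
ft_force: [-1.1, 0.8, -1.5]
width: 0.593
```

Emit:
play_rows:
  deltas:
    - [0, [0, 0.03, 0], [0, 0, 0]]
    - [0, [0, 0.06, 0], [0, 0, 0]]
    - [0, [0, 0.085, 0], [0, 0, 0]]
    - [0, [0, 0.1003, 0], [0, 0, 0]]
    - [0, [0, 0.1003, 0], [0, 0, 0]]
    - [0, [0, 0.1003, 0], [0, 0, 0]]
    - [0, [0, 0.1003, 0], [0, 0, 0]]
    - [1, [0, 0.1003, 0], [0, 0, 0]]

```text
time: 18.75
tool_pos: [611.6, -144.2, 25.0]
ee_rot: [[0.001, 0.001, 1.0], [-1.0, -0.0, 0.001], [0.0, -1.0, 0.001]]
ft_force: [0.2, -0.3, -0.7]
width: 0.644
```

Emit:
play_rows:
  deltas:
    - [1, [0, 0, 0], [0, 0, 0]]
    - [1, [0, 0, 0], [0, 0, 0]]
    - [1, [0, 0, 0], [0, 0, 0]]
    - [1, [0, 0, 0], [0, 0, 0]]
    - [1, [0, -0.02, 0], [0, 0, 0]]
    - [1, [0, -0.06, 0], [0, 0, 0]]
    - [1, [0, -0.1, 0], [0, 0, 0]]
    - [1, [0, -0.13, 0], [0, 0, 0]]

```text
time: 19.55
tool_pos: [611.6, -144.2, 156.9]
ee_rot: [[0.001, 0.002, 1.0], [-1.0, -0.001, 0.001], [0.001, -1.0, 0.002]]
ft_force: [-0.9, -0.4, -0.9]
width: 0.998
```

Emit:
play_rows:
  deltas:
    - [1, [0, 0, -0.04], [0, 0, 0]]
    - [1, [0, 0, -0.08], [0, 0, 0]]
    - [1, [0.02, 0, -0.11], [0, 0, 0]]
    - [1, [0.06, 0, -0.13], [0, 0, 0]]
    - [1, [0.1, 0, -0.15], [0, 0, 0]]
    - [1, [0.14, 0, -0.17], [0, 0, 0]]
    - [1, [0.18, 0, -0.18], [0, 0, 0]]
    - [1, [0.18, 0, -0.18], [0, 0, 0]]

```text
time: 20.35
tool_pos: [429.9, -327.9, 154.1]
ee_rot: [[-0.003, 0.0, 1.0], [-1.0, -0.001, -0.003], [0.001, -1.0, 0.0]]
ft_force: [0.9, -0.1, -0.4]
width: 1.001
```

```bash
python3 - <<'E'
from h import *
t=bot.capture("top");s=bot.capture("side")
cv2.imwrite("pics/f.png",np.vstack([cv2.resize(t[140:230,210:450],None,fx=3,fy=3),cv2.resize(s[130:350,220:500],(382,300)).copy() if 0 else np.pad(s[130:350,220:500],((0,0),(0,440),(0,0)))])[:,:,::-1])
t0=cv2.imread("pics/top0.png")[:,:,::-1]
for n,im in(("before",t0),("now",t)): 
    M=cv2.moments((im[245:300,210:240].min(2)>150).astype(np.uint8));print("board",n,M["m10"]/M["m00"],M["m01"]/M["m00"])
P={"a":(645,97.5),"b":(633.5,13),"c":(627.5,-67),"d":(611.5,-144)}
for n,h in zip("abcd",(34,44,54,64)):
    for cam in("top","side"): print(n,cam,"expected top-face centre px",proj(cam,[*P[n],h+9]))
print(bot.read_state()["time"])
E
```

```text
board before 14.57442748091603 27.0706106870229
board now 14.586337760910816 27.04933586337761
a top expected top-face centre px [267.3 177.3]
a side expected top-face centre px [383.1 193.3]
b top expected top-face centre px [308.6 181. ]
b side expected top-face centre px [390.9 218. ]
c top expected top-face centre px [348.5 182.1]
c side expected top-face centre px [402.2 244.4]
d top expected top-face centre px [387.8 188.2]
d side expected top-face centre px [408.7 274.8]
20.45
```

View pics/f.png

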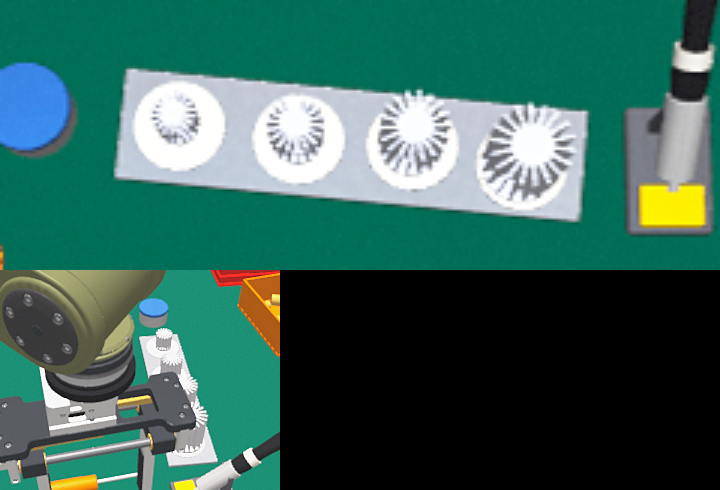

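The cores in the top picture are at a (268,178), b (308,181), c (348,182) and d (387,189). Each is within about 1 px (2 mm) of where it should be for a centred, upright sink. The LED board hasn't moved, and the arm is clear, so I'm handing in.

```bash
python3 -c "
from cell import bot
print(bot.job_done())"
```

```text
the job is handed in; nothing more can be done
None
```

The four plain heat sinks now stand on the pads in order of size: the largest (d) next to the soldering-iron stand, then c, b and the smallest (a) at the blue-tin end. I handed the job in at about 20.5 s; the interface gives no verdict.

- **Placing:** in the last top view each sink's top is within about 1 px (roughly 2 mm) of its expected spot for standing upright in the middle of its pad. The limit is 12 mm.
- **LED board:** it moved less than 0.1 px between the first and last pictures.
- **Orange look-alikes:** I did not touch them.
- **Side view:** in the last side picture the arm partly hid the row, so it confirms less than the top view. Nothing in it disagreed, and no check failed.
- **Pad spacing:** it measured 79 to 85 mm rather than an even 80 mm, so I used the measured centres.

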